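# Put the sculptor's wheel into third gear

## Task

Shift the red-knobbed gear lever of the bench sculptor's wheel into third: bring it into the cross lane of the H-shaped gate, push it across to the right, then push it forward, fully home, into the third slot (far right, by the yellow patch with three dots), without letting it dip into the fourth slot at the near right. Only push it with closed fingers from outside, without forcing it; do not take it between the fingers, and leave the cup, jar, clay brick and spatula where they stand. Leave the lever in third and take the hand away.

Things in the scene. Friction and masses are not known exactly. Their poses are not given: they have to be found in the camera images.
- gearbox: Fixed green gearbox, 150 (x) x 170 (y) mm, with an aluminium gate plate on top (upper face 110 mm above the bench). Origin: centre of its underside, on the bench; x points forward, away from the robot (turned up to 29 degrees to either side), y to its left, z up.
- gate_centre (a point): Centre of the H-shaped gate, on the plate's top, axes as the gearbox. Legs along x, cross lane along y through this point; slots 18 mm wide; leg centre lines at y = +22 and -22 mm; legs end at x = +36 and -36 mm. First slot far left, second near left, third far right, fourth near right; each has its number of black dots, the third's on a yellow patch.
- pivot (a point): Pivot of the lever, inside the gearbox, 30 mm above its origin; axes as the gearbox. The knob centre lies from here, in these axes, at 170 mm times (sin f, -sin a cos f, cos a cos f), with a = lever_across and f = lever_fore.
- knob (a point): Centre of the red ball knob (40 mm across) on top of the lever, a 12 mm steel stem that tilts about the pivot. It stands 180 to 195 mm above the bench. Its axes turn with the lever, z along the stem.
- turntable (a point): Centre of the top of the turntable (210 mm across, 94 mm high, fixed) on the gearbox's far side, 215 mm forward of its origin, on a low drive arm. A round clay blank, 96 mm across, stands on it up to 146 mm above the bench.
- lever_across (a joint): Sideways tilt of the lever in rad, positive to the right (gearbox -y). About -0.285 in the left leg (where it starts), +0.285 in the right leg, stops at -0.322 and +0.322. Stays where it is left (friction; 1 to 4 N at the knob move it).
- lever_fore (a joint): Fore-and-aft tilt of the lever in rad, positive forward (gearbox +x). 0 in the cross lane (the lane lets it pass between about -0.04 and +0.04), stops at -0.381 (fully back) and +0.381 (fully forward). It starts anywhere along the left leg. Stays where it is left (friction; 1 to 4 N at the knob).
- third_slot (a point): Point on the gate plate's top, in the third slot 6 mm short of its far end: 30 mm forward and 22 mm right of the plate's centre.
- cup: Loose white plastic cup, 72 mm across, 85 mm high; origin: centre of its underside. Bystander beside the gearbox.
- jar: Loose amber jar with blue cap, 64 mm across, 85 mm high; origin: centre of its underside. Bystander beside the gearbox.
- brick: Loose hollow clay brick, 120 x 65 x 45 mm, origin: centre of its underside. Bystander at the right of the drive arm.
- spatula: Loose wooden-handled spatula, 200 mm long, lying on the bench, x along it. Bystander, left of the gearbox.

How it is judged:
By the outcome, as a careful person would: the job done as asked, in the order asked, and still so for the second after the job is handed in, with the robot touching nothing.
It also fails if it takes over 53 s, if anything falls off the work surface, if the arm or the gripper's body presses on something with over 40 N, if the wrist force passes 120 N, or if a joint passes its speed limit or range.

## Robot

A 7-joint arm with a two-finger parallel gripper is mounted at the origin on the work surface. World frame = base frame: x ahead of the robot, y to its left, z up, the work surface at z = 0. Lengths are in mm, angles in rad, forces in N, time in s.
With the tool pointing down it reaches from about 400 to 875 mm from the base axis. Payload 4.4 kg.
Tool frame: the origin (TCP) lies at the very end of the fingers, on their centre line; the grasp point (between the pads) lies 19 mm behind it; z points along the fingers, x is the direction in which the jaws open and shut, and the axes are right-handed (so a half turn about z gives the same grasp; the last joint's range is limited). The gripper opens to 85 mm and grips with 20 to 120 N. Pads are 22 mm wide; open, the fingers measure 114 mm over their backs; the gripper's body (76 mm by 85 mm) begins 54 mm behind the grasp point. The pads swing forward as they close: fully open they stand 13 mm farther back than shut.
Start: joints at [1.173, 0.628, 0.038, 1.517, -0.027, 0.996, -0.02], TCP at [211.762, -614.552, 231.313] pointing down, gripper open.
Joint ranges: [-3.06, 3.06], [-0.37, 2.12], [-1.25, 1.32], [0.18, 2.47], [-1.1, 4.24], [0.23, 1.98], [-2.94, 2.94]. Speed limits (rad/s): [2.57, 2.57, 3.14, 3.14, 3.14, 3.14, 3.14].

## Interface

Orientations are given as [roll, pitch, yaw] about the fixed x, y, z axes, in that order (R = Rz(yaw) Ry(pitch) Rx(roll)).
In Python, from cell import * gives the robot as it stands. The module is installed in compiled form; this text tells all that it offers.
- The arm moves only by the tool play_rows, never from a script. Its argument "targets" is a list of rows, each an object with "slide": the shift along the tool's x, y, z in mm, a list of three; "turn": the turn, a rotation vector about the tool's x, y, z in degrees, a list of three; "hand": the finger opening in mm, from 0 to 85.4. A call has 1 to 5 rows; each row shifts and turns the commanded pose from where the row before left it, along the tool's axes as they then stand; what a row does not reach is not made up. A row lasts 1/8 s, in which the tool goes at most 62.5 mm and 10.7 degrees, less where a joint would pass 70% of its speed; a pose out of reach is approached as far as the arm can. A call is refused whole if a number of a shift passes 62.5 or a number of a turn 10.7, either way. A call with a gripper value outside its range is refused whole. The fingers move at their own pace and stop on an object; the grip force is fixed at half the most. Time passes only in rows, so rows that do not move let the fingers close. It gives the time, the measured TCP pose, the force and the opening at its end, in the units of the state.
- read_state(): the state, without advancing time (a new reading comes with each control period).
- get_image(name): name is "scene" or "top" or "wrist"; returns (picture, depth): 420x560x3 uint8, blue, green, red; 420x560 float32, mm along the optical axis (not along the pixel's ray), 0 where there is no reading.
- calibration(name): a dict with "K" (3x3 intrinsics, pixels), "R" (3x3) and "t" (3): a world point X has camera coordinates R X + t. Camera axes: x right, y down, z forward; pixel columns grow to the right and rows downward; lengths in mm; the calibration is good to about 2 mm. A picture is of the moment at which its call begins: read the wrist's pose just before it. calibration takes no time and is no camera call; for the wrist camera it gives the pose at the moment of the call.
- finish_job(): hands the job in, once; it reports no verdict.
The state is a dict: "clock": time; "qpos": joint angles; "qd": joint speeds; "tau": joint torques, N m; "eef_pos": TCP position; "tool_rot": TCP orientation; "force": force on the tool from outside, world axes, zero at the start; "torque": the same for the moment, N m; "width": finger opening in mm.
Only numpy, scipy, OpenCV 4.12 (cv2) and the standard library are available. Lean on these libraries where they do the work, as an engineer would, in place of code of your own. Each camera call takes 0.05 s, during which the arm holds its last target.

## Working session

There is one attempt and no reset: what is moved stays moved. The work goes in short steps, Python scripts to look and compute and a tool call to move; the robot and the scene stay as the last step left them, time stands still between calls to the robot, and variables do not carry over. Pictures are saved under pics/ and viewed, and the job is handed in when it is done.

Besides the shell and the picture viewer there is one more tool, called after "Emit:" as name(argument=value, ...), one argument or row to a line, values as JSON. play_rows: Moves the arm, as the interface text tells. Its arguments: {"type":"object","properties":{"targets":{"type":"array"}},"required":["targets"]}

```bash
mkdir -p pics; python3 - <<'E'
from cell import *
import cv2,numpy as np
s=read_state();print({k:np.round(v,3).tolist() for k,v in s.items()})
for n in ["scene","top"]:
    p,d=get_image(n);cv2.imwrite(f"pics/{n}0.png",p);np.save(f"{n}0.npy",d)
    c=calibration(n);print(n,np.round(c["K"],1).tolist(),np.round(c["R"],3).tolist(),np.round(c["t"],1).tolist())
E
```

```text
{'clock': 0.0, 'qpos': [1.173, 0.629, 0.038, 1.518, -0.027, 0.996, -0.02], 'qd': [-0.001, -0.0, 0.001, -0.0, -0.002, 0.0, -0.001], 'tau': [0.001, -56.339, 1.226, -19.344, 0.011, 0.01, -0.0], 'eef_pos': [211.563, -613.916, 230.352], 'tool_rot': [3.142, 0.002, -1.239], 'force': [0.947, -0.605, -0.007], 'torque': [-0.01, 0.018, -0.017], 'width': 85.438}
scene [[504.3, 0.0, 280.4], [0.0, 504.3, 205.3], [0.0, 0.0, 1.0]] [[-0.158, 0.987, 0.007], [0.706, 0.118, -0.698], [-0.69, -0.106, -0.716]] [-8.3, -317.2, 1821.0]
top [[416.8, 0.0, 280.3], [0.0, 416.8, 222.2], [0.0, 0.0, 1.0]] [[-0.001, -0.999, -0.034], [-0.981, 0.007, -0.192], [0.192, 0.033, -0.981]] [95.3, 620.1, 868.3]
```

View pics/scene0.png

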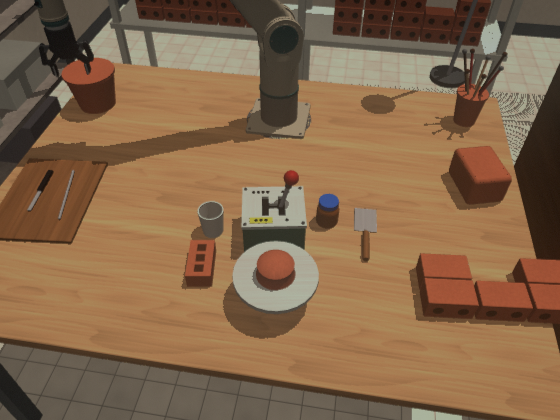

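View pics/top0.png

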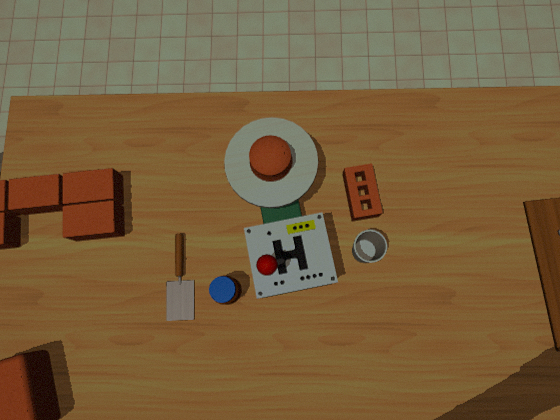

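The top view shows the plate centred at about (291,254), with the yellow patch at far right (301,227). The knob is at (267,265), so the lever leans back and left, in second. The jar (224,290) is to its left and the cup (370,246) to its right.

```bash
cat > h.py <<'E'
from cell import *
import cv2,numpy as np
def ray(n,uv,z,c=None):
    c=c or calibration(n);K,R,t=c["K"],c["R"],c["t"]
    d=R.T@np.linalg.inv(K)@np.array([uv[0],uv[1],1.]);o=-R.T@t
    return o+d*(z-o[2])/d[2]
def big(m):
    n,l,s,c=cv2.connectedComponentsWithStats(m.astype(np.uint8));i=1+np.argmax(s[1:,4]);return l==i
E
python3 - <<'E'
from h import *
p=cv2.imread("pics/top0.png");d=np.load("top0.npy");c=calibration("top")
K,R,t=c["K"],c["R"],c["t"]
v,u=np.mgrid[:420,:560]
P=np.stack([(u-K[0,2])/K[0,0]*d,(v-K[1,2])/K[1,1]*d,d],-1)-t
W=P@R
hsv=cv2.cvtColor(p,cv2.COLOR_BGR2HSV)
reg=(u>235)&(u<345)&(v>205)&(v<305)
m=big(reg&(abs(W[...,2]-110)<8))
print("plate z",np.median(W[m][:,2]),m.sum())
cn=max(cv2.findContours(m.astype(np.uint8),cv2.RETR_EXTERNAL,cv2.CHAIN_APPROX_NONE)[0],key=cv2.contourArea)
pts=np.array([ray("top",q,110,c)[:2] for q in cn[:,0]],np.float32)
print("rect",cv2.minAreaRect(pts))
H,S,V=cv2.split(hsv)
k=big(reg&((H<6)|(H>174))&(S>180)&(V>60));uv=[u[k].mean(),v[k].mean()];print("knob px",uv,k.sum(),"at187",ray("top",uv,187,c),"depth top z",W[k][:,2].max())
y=big(reg&(H>22)&(H<35)&(S>150));print("yellow",ray("top",[u[y].mean(),v[y].mean()],110,c))
for nm,r,z in [("jar",(205,245,270,310),85),("cup",(350,392,226,266),85),("turn",(220,322,112,210),94),("brick",(340,386,160,222),45)]:
    q=(u>r[0])&(u<r[1])&(v>r[2])&(v<r[3])&(abs(W[...,2]-z)<8);print(nm,q.sum(),np.round((W[q].max(0)+W[q].min(0))/2,1),np.round(np.ptp(W[q],axis=0)))
q=cv2.imread("pics/scene0.png");h=cv2.cvtColor(q,cv2.COLOR_BGR2HSV);H,S,V=cv2.split(h)
k2=big((u>270)&(u<312)&(v>160)&(v<192)&((H<6)|(H>174))&(S>180)&(V>60));uv2=[u[k2].mean(),v[k2].mean()]
c2=calibration("scene")
X=cv2.triangulatePoints(c["K"]@np.c_[R,t],c2["K"]@np.c_[c2["R"],c2["t"]],np.array(uv),np.array(uv2));print("knob tri",(X[:3]/X[3]).ravel(),uv2,k2.sum())
E
```

```text
plate z 108.68428567272187 4809
rect ((542.4979248046875, 71.29522705078125), (149.84780883789062, 169.69349670410156), 11.20759391784668)
knob px [np.float64(266.0262295081967), np.float64(264.472131147541)] 305 at187 [514.85496294 115.4718947  187.        ] depth top z 212.85638124503114
yellow [601.92235028  48.38893339 110.        ]
jar 553 [473.  216.4  82.7] [55. 56. 11.]
cup 218 [ 563.3 -100.3   82. ] [70. 69. 10.]
turn 5145 [752.9 113.7  94.1] [209. 208.  16.]
brick 1214 [697.6 -96.3  42.9] [128.  83.  12.]
knob tri [513.30727721 117.52299092 199.01867986] [np.float64(291.81333333333333), np.float64(174.64)] 75
```

```bash
python3 - <<'E'
import cv2
p=cv2.imread("pics/top0.png")[195:315,205:395];cv2.imwrite("pics/topz.png",cv2.resize(p,None,fx=4,fy=4,interpolation=2))
E
```

```text
(no output)
```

View pics/topz.png

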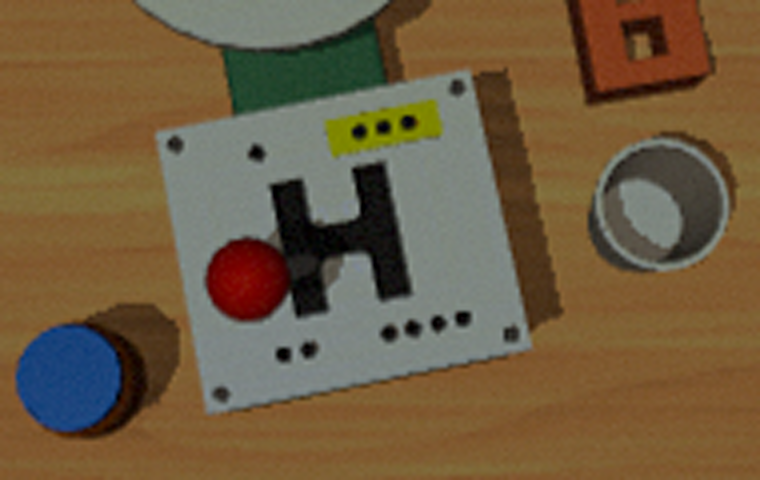

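Emit:
play_rows(
  targets=[
    {"slide": [0,0,-30],"turn": [0,0,7.8],"hand": 0},
    {"slide": [-30,-40,0],"turn": [0,0,0],"hand": 0},
    {"slide": [-30,-40,0],"turn": [0,0,0],"hand": 0},
    {"slide": [-35,-40,0],"turn": [0,0,0],"hand": 0},
    {"slide": [-35,-40,0],"turn": [0,0,0],"hand": 0},
  ],
)

```text
clock: 0.72
eef_pos: [344.2, -454.3, 261.0]
tool_rot: [3.141, 0.001, -1.375]
force: [0.6, -0.6, -0.2]
width: -0.2
```

```bash
cat >> h.py <<'E'
G=np.array([542.5,71.3]);A=np.radians(11.25)
Rg=np.array([[np.cos(A),np.sin(A)],[-np.sin(A),np.cos(A)]])
def tog(p): return Rg@(np.array(p)[:2]-G)
def show():
    s=read_state();print("t",s["clock"],"g",np.round(tog(s["eef_pos"]),1),"z",round(s["eef_pos"][2],1),"rot",np.round(s["tool_rot"],3),"F",np.round(np.r_[Rg@np.array(s["force"])[:2],s["force"][2]],1),"w",round(s["width"],1))
def knob(name=None):
    p,d=get_image("top");c=calibration("top")
    if name: cv2.imwrite("pics/"+name+".png",cv2.resize(p[160:330,190:410],None,fx=3.5,fy=3.5))
    H,S,V=cv2.split(cv2.cvtColor(p,cv2.COLOR_BGR2HSV));v,u=np.mgrid[:420,:560]
    m=(u>235)&(u<345)&(v>205)&(v<305)&((H<6)|(H>174))&(S>180)&(V>60)
    k=big(m)
    cn=max(cv2.findContours(k.astype(np.uint8),cv2.RETR_EXTERNAL,cv2.CHAIN_APPROX_NONE)[0],key=len)
    (cx,cy),r=cv2.minEnclosingCircle(cn)
    z=190.
    for _ in range(5):
        g=tog(ray("top",(cx,cy),z,c)); z=30+np.sqrt(max(170**2-g@g,0))
    f=np.arcsin(g[0]/170);a=np.arcsin(-g[1]/170/np.cos(f))
    print("knob g",np.round(g,1),"z",round(z,1),"f",round(f,3),"a",round(a,3),"r",round(r,1),"n",k.sum())
E
python3 -c "
from h import *
show();knob()"
```

```text
t 0.725 g [-297.  -476.8] z 261.0 rot [ 3.141e+00  1.000e-03 -1.375e+00] F [ 0.5 -0.7 -0.2] w -0.2
knob g [-18.9  48.2] z 191.9 f -0.111 a -0.289 r 9.9 n 302
```

Emit:
play_rows(
  targets=[
    {"slide": [-50,-28,0],"turn": [0,0,0],"hand": 0},
    {"slide": [-50,-28,0],"turn": [0,0,0],"hand": 0},
    {"slide": [-50,-28,0],"turn": [0,0,0],"hand": 0},
    {"slide": [-50,-28,0],"turn": [0,0,0],"hand": 0},
    {"slide": [-50,-28,0],"turn": [0,0,0],"hand": 0},
  ],
)

```text
clock: 1.4
eef_pos: [432.4, -181.9, 261.3]
tool_rot: [-3.142, -0.0, -1.375]
force: [1.4, -0.2, 0.8]
width: 0.1
```

Emit:
play_rows(
  targets=[
    {"slide": [-55,-18,0],"turn": [0,0,0],"hand": 0},
    {"slide": [-55,-18,0],"turn": [0,0,0],"hand": 0},
    {"slide": [-55,-18,0],"turn": [0,0,0],"hand": 0},
    {"slide": [-55,-18,0],"turn": [0,0,0],"hand": 0},
    {"slide": [-55,-18,0],"turn": [0,0,0],"hand": 0},
  ],
)

```text
clock: 2.02
eef_pos: [467.0, 105.4, 261.2]
tool_rot: [3.142, -0.0, -1.375]
force: [1.2, 0.2, 0.2]
width: -0.2
```

```bash
python3 -c "
from h import *
show();knob('a1');show()"
```

```text
t 2.025 g [-67.4  48.1] z 261.2 rot [ 3.142 -0.    -1.375] F [ 1.3 -0.1  0.2] w -0.2Traceback (most recent call last):
  File "<string>", line 3, in <module>
    show();knob('a1');show()
           ~~~~^^^^^^
  File "h.py", line 19, in knob
    k=big(m)
  File "h.py", line 8, in big
    n,l,s,c=cv2.connectedComponentsWithStats(m.astype(np.uint8));i=1+np.argmax(s[1:,4]);return l==i
                                                                     ~~~~~~~~~^^^^^^^^^
    return _wrapfunc(a, 'argmax', axis=axis, out=out, **kwds)
    return bound(*args, **kwds)
ValueError: attempt to get argmax of an empty sequence
```

View pics/a1.png

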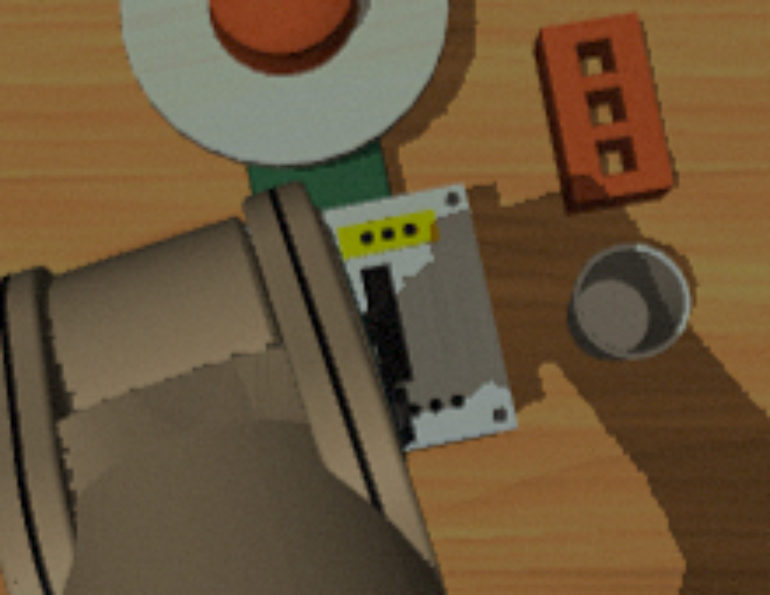

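The arm hides the knob from the top camera. I'll check the scene and wrist views from this pose.

```bash
python3 -c "
from h import *
p,d=get_image('wrist');cv2.imwrite('pics/w1.png',p)
p,d=get_image('scene');cv2.imwrite('pics/s1.png',cv2.resize(p[130:320,170:390],None,fx=3.5,fy=3))
c=calibration('wrist');print(c['R'].round(3),c['t'].round(1),c['K'].round(0));show()"
```

```text
[[ 0.201 -0.98  -0.001]
 [-0.945 -0.194  0.263]
 [-0.258 -0.052 -0.965]] [ 11.3 420.7 532. ] [[329.   0. 279.]
 [  0. 329. 202.]
 [  0.   0.   1.]]
t 2.175 g [-67.2  50.1] z 261.0 rot [ 3.142e+00  1.000e-03 -1.368e+00] F [-0.4 -1.5 -0.7] w 0.0
```

View pics/w1.png

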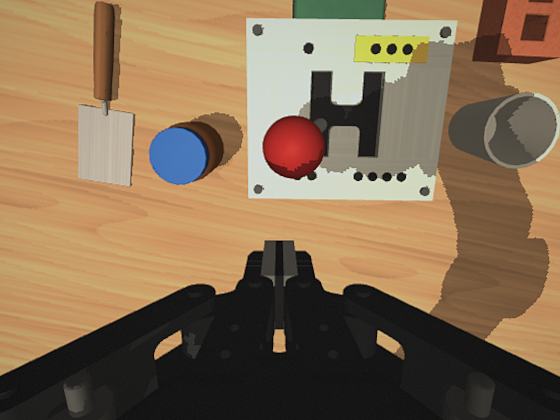

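View pics/s1.png

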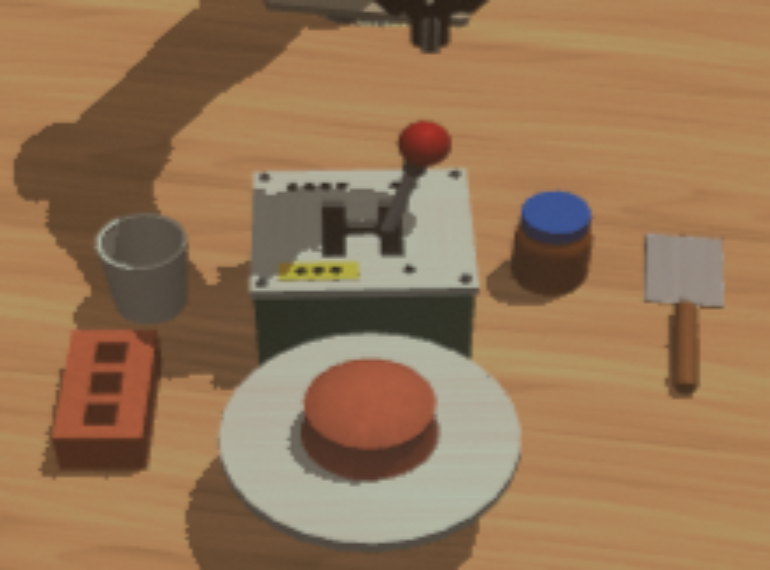

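The wrist view shows everything I need: knob at (294,147), second-slot leg, plate and jar all clear. I'll track with that camera.

```bash
cat >> h.py <<'E'
def wk(name=None):
    c=calibration("wrist");p,d=get_image("wrist")
    if name: cv2.imwrite("pics/"+name+".png",p)
    H,S,V=cv2.split(cv2.cvtColor(p,cv2.COLOR_BGR2HSV));v,u=np.mgrid[:420,:560]
    m=((H<4)|(H>174))&(S>190)&(V>50)
    K=c["K"];q=np.stack([(u-K[0,2])/K[0,0]*d,(v-K[1,2])/K[1,1]*d,d],-1)-c["t"];W=q@c["R"]
    m&=(W[...,2]>165)&(W[...,2]<225)
    k=big(m)
    cn=max(cv2.findContours(k.astype(np.uint8),cv2.RETR_EXTERNAL,cv2.CHAIN_APPROX_NONE)[0],key=len)
    (cx,cy),r=cv2.minEnclosingCircle(cn)
    z=190.
    for _ in range(8):
        g=tog(ray("wrist",(cx,cy),z,c)); z=30+np.sqrt(max(170**2-g@g,0))
    f=np.arcsin(g[0]/170);a=np.arcsin(-g[1]/170/np.cos(f))
    print("WRIST knob px",np.round([cx,cy,r],1),"g",np.round(g,1),"z",round(z,1),"f",round(f,3),"a",round(a,3),"n",k.sum())
E
python3 -c "
from h import *
show();wk()"
```

```text
t 2.175 g [-67.2  50.1] z 261.0 rot [ 3.142e+00  1.000e-03 -1.368e+00] F [-0.4 -1.5 -0.7] w 0.0
WRIST knob px [280.3 142.7  31. ] g [-18.9  49.5] z 191.5 f -0.111 a -0.298 n 2741
```

Emit:
play_rows(
  targets=[
    {"slide": [2,0,40],"turn": [0,0,0],"hand": 0},
    {"slide": [0,0,43],"turn": [0,0,0],"hand": 0},
    {"slide": [0,0,0],"turn": [0,0,0],"hand": 0},
  ],
)

```text
clock: 2.6
eef_pos: [465.0, 99.3, 176.2]
tool_rot: [3.134, -0.001, -1.378]
force: [1.1, -0.8, 1.5]
width: 0.3
```

```bash
python3 -c "
from h import *
show();wk('w2')"
```

```text
t 2.6 g [-70.5  42.5] z 176.2 rot [ 3.134e+00 -1.000e-03 -1.378e+00] F [ 1.  -1.   1.5] w 0.3
WRIST knob px [259.5 153.8  52.3] g [-18.7  49.7] z 191.5 f -0.11 a -0.299 n 7621
```

View pics/w2.png

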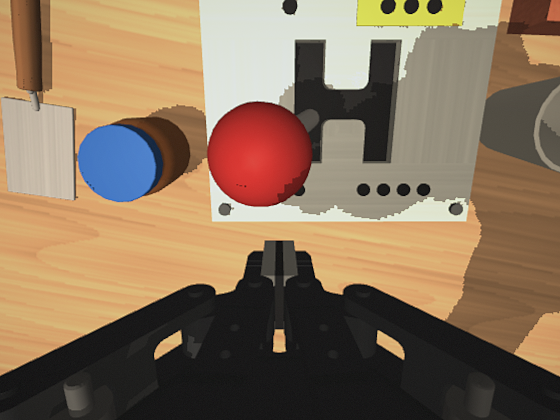

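The knob is at (260,154) with the closed fingertips behind it at (280,245). I'll align in y and push forward.

Emit:
play_rows(
  targets=[
    {"slide": [-4,-5,0],"turn": [0,0,0],"hand": 0},
    {"slide": [0,-5,0],"turn": [0,0,0],"hand": 0},
    {"slide": [0,-5,0],"turn": [0,0,0],"hand": 0},
    {"slide": [0,0,0],"turn": [0,0,0],"hand": 0},
  ],
)

```text
clock: 3.15
eef_pos: [482.1, 108.8, 178.8]
tool_rot: [-3.14, 0.0, -1.375]
force: [-1.1, 0.2, 0.3]
width: 0.0
```

```bash
python3 -c "
from h import *
show();wk()"
```

```text
t 3.15 g [-51.9  48.6] z 178.8 rot [-3.14   0.    -1.375] F [-1.1  0.4  0.3] w 0.0
WRIST knob px [276.2 199.7  48.9] g [-19.2  49.6] z 191.5 f -0.113 a -0.298 n 5514
```

Emit:
play_rows(
  targets=[
    {"slide": [0,-4,0],"turn": [0,0,0],"hand": 0},
    {"slide": [0,-4,0],"turn": [0,0,0],"hand": 0},
    {"slide": [0,-4,0],"turn": [0,0,0],"hand": 0},
    {"slide": [0,0,0],"turn": [0,0,0],"hand": 0},
  ],
)

```text
clock: 3.7
eef_pos: [493.3, 111.1, 178.2]
tool_rot: [-3.142, 0.0, -1.375]
force: [-0.6, 0.2, 1.7]
width: 0.2
```

```bash
python3 -c "
from h import *
show();wk('w3')"
```

```text
t 3.7 g [-40.4  48.6] z 178.2 rot [-3.142  0.    -1.375] F [-0.5  0.3  1.7] w 0.2
WRIST knob px [275.8 205.8  49.2] g [-9.9 49.8] z 192.2 f -0.058 a -0.298 n 5353
```

View pics/w3.png

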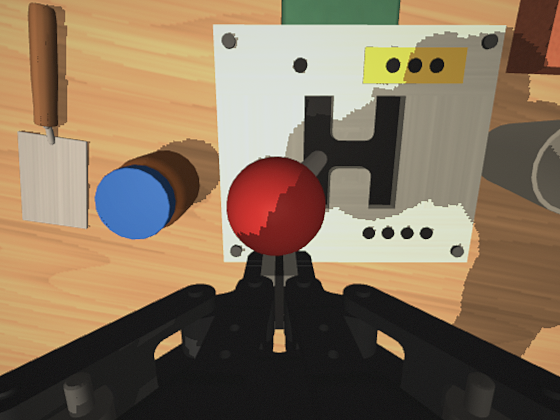

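The fingertips at (280,255) touch the knob (276,206) from behind, and it has moved 9 mm. I'll go 11 mm further to reach the cross lane.

Emit:
play_rows(
  targets=[
    {"slide": [0,-4,0],"turn": [0,0,0],"hand": 0},
    {"slide": [0,-4,0],"turn": [0,0,0],"hand": 0},
    {"slide": [0,-3,0],"turn": [0,0,0],"hand": 0},
    {"slide": [0,0,0],"turn": [0,0,0],"hand": 0},
  ],
)

```text
clock: 4.25
eef_pos: [504.3, 113.2, 178.3]
tool_rot: [-3.141, 0.0, -1.375]
force: [-0.8, -0.2, 0.5]
width: 0.1
```

```bash
python3 -c "
from h import *
show();wk()"
```

```text
t 4.25 g [-29.3  48.5] z 178.3 rot [-3.141  0.    -1.375] F [-0.8 -0.1  0.5] w 0.1
WRIST knob px [275.5 205.8  49.2] g [ 1.4 49.9] z 192.5 f 0.008 a -0.298 n 5496
```

The lever is in the cross lane (f≈0.01). I'll move the hand round to the knob's left.

Emit:
play_rows(
  targets=[
    {"slide": [0,25,0],"turn": [0,0,0],"hand": 0},
    {"slide": [-24,8,0],"turn": [0,0,0],"hand": 0},
    {"slide": [-28,0,0],"turn": [0,0,0],"hand": 0},
    {"slide": [0,0,0],"turn": [0,0,0],"hand": 0},
  ],
)

```text
clock: 4.8
eef_pos: [461.6, 160.2, 178.6]
tool_rot: [-3.14, 0.001, -1.371]
force: [0.1, -0.6, -0.4]
width: -0.2
```

Emit:
play_rows(
  targets=[
    {"slide": [0,-30,0],"turn": [0,0,0],"hand": 0},
    {"slide": [0,-34,0],"turn": [0,0,0],"hand": 0},
    {"slide": [0,0,0],"turn": [0,0,0],"hand": 0},
    {"slide": [0,0,0],"turn": [0,0,0],"hand": 0},
  ],
)

```text
clock: 5.3
eef_pos: [523.7, 169.1, 178.0]
tool_rot: [3.14, -0.001, -1.376]
force: [-0.0, -0.5, 0.3]
width: -0.0
```

```bash
python3 -c "
from h import *
show();wk('w4')"
```

```text
t 5.3 g [ 0.6 99.6] z 178.0 rot [ 3.140e+00 -1.000e-03 -1.376e+00] F [-0.1 -0.5  0.3] w -0.0
WRIST knob px [403.5 274.5  45.9] g [ 1.3 46.9] z 193.4 f 0.008 a -0.279 n 2042
```

View pics/w4.png

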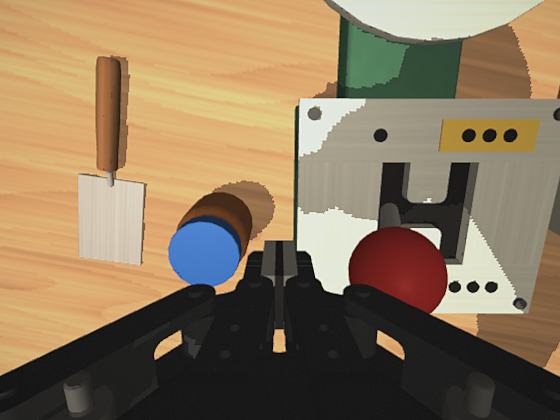

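The fingertips (280,250) are left of the knob (398,270), level with it. I'll push right in small steps.

Emit:
play_rows(
  targets=[
    {"slide": [8,0,0],"turn": [0,0,0],"hand": 0},
    {"slide": [8,0,0],"turn": [0,0,0],"hand": 0},
    {"slide": [6,0,0],"turn": [0,0,0],"hand": 0},
    {"slide": [6,0,0],"turn": [0,0,0],"hand": 0},
    {"slide": [0,0,0],"turn": [0,0,0],"hand": 0},
  ],
)

```text
clock: 5.98
eef_pos: [529.9, 142.3, 178.5]
tool_rot: [-3.141, 0.0, -1.376]
force: [0.3, 0.8, 1.1]
width: 0.1
```

```bash
python3 -c "
from h import *
show();wk('w5')"
```

```text
t 5.975 g [ 1.5 72.1] z 178.5 rot [-3.141  0.    -1.376] F [0.5 0.7 1.1] w 0.1
WRIST knob px [364.8 280.5  42.9] g [ 0.6 36.2] z 196.1 f 0.004 a -0.215 n 1546
```

View pics/w5.png

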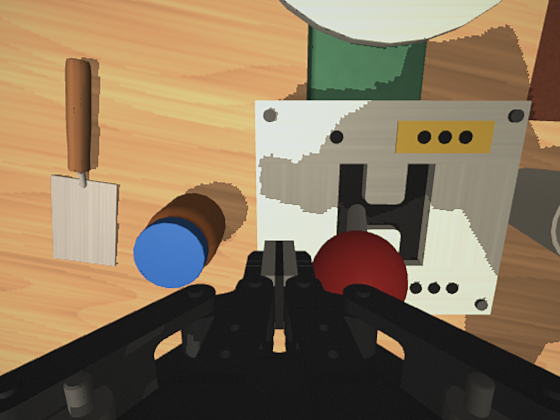

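```bash
python3 - <<'E'
s=open('h.py').read()
i=s.index("def wk")
w=s[i:].replace("    z=190.\n","""    q=cn[:,0].astype(float);top=q[:,1].min();l,rr=q[:,0].min(),q[:,0].max()
    q=q[q[:,1]<top+0.6*(rr-l)/2]
    s_=np.linalg.lstsq(np.c_[2*q,np.ones(len(q))],(q**2).sum(1),rcond=None)[0];cx,cy=s_[:2];r=np.sqrt(s_[2]+cx*cx+cy*cy)
    z=190.
""")
open('h.py','w').write(s[:i]+w)
E
python3 -c "
from h import *
wk()"
```

```text
WRIST knob px [367.6 256.2  20. ] g [11.5 35.9] z 195.8 f 0.067 a -0.213 n 1582
```

Emit:
play_rows(
  targets=[
    {"slide": [6,0,0],"turn": [0,0,0],"hand": 0},
    {"slide": [6,0,0],"turn": [0,0,0],"hand": 0},
    {"slide": [6,0,0],"turn": [0,0,0],"hand": 0},
    {"slide": [6,0,0],"turn": [0,0,0],"hand": 0},
    {"slide": [0,0,0],"turn": [0,0,0],"hand": 0},
  ],
)

```text
clock: 6.7
eef_pos: [534.4, 117.9, 178.2]
tool_rot: [3.141, -0.001, -1.377]
force: [0.4, 0.8, 0.0]
width: 0.1
```

```bash
python3 -c "
from h import *
show();wk('w6')"
```

```text
t 6.7 g [ 1.1 47.3] z 178.2 rot [ 3.141e+00 -1.000e-03 -1.377e+00] F [0.6 0.7 0. ] w 0.1
WRIST knob px [372.7 267.8  25.2] g [7.9 9.7] z 199.5 f 0.047 a -0.057 n 1544
```

View pics/w6.png

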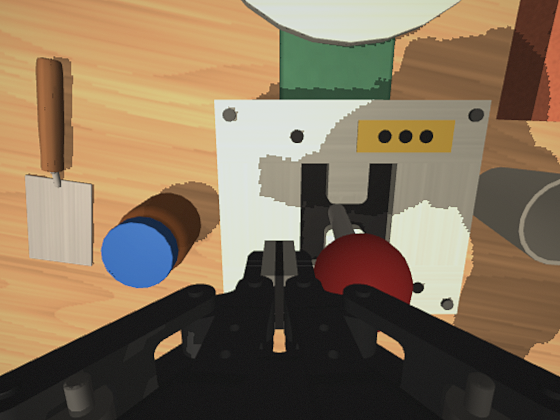

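```bash
sed -i 's/m=((H<4)|(H>174))&(S>190)&(V>50)/m=((H<6)|(H>172))\&(S>150)\&(V>30)/' h.py; python3 - <<'E'
from h import *
p=cv2.imread('pics/w6.png');h=cv2.cvtColor(p,cv2.COLOR_BGR2HSV)
for q in [(363,283),(340,270),(395,260),(363,240),(400,285)]: print(q,h[q[1],q[0]])
wk()
c=calibration('wrist')
g=tog(ray('wrist',(363,283),199,c));print(g)
p,d=get_image('wrist');K=c["K"]
for q in [(363,283),(340,270),(395,260),(363,240)]:
    x=d[q[1],q[0]];X=(np.array([(q[0]-K[0,2])/K[0,0]*x,(q[1]-K[1,2])/K[1,1]*x,x])-c["t"])@c["R"];print(x,X)
E
```

```text
(363, 283) [  1 185 113]
(340, 270) [  0 192 105]
(395, 260) [  1 192 101]
(363, 240) [  1 182  84]
(400, 285) [  1 192 114]
WRIST knob px [360.7 283.1  49.5] g [ 1.  14.4] z 199.4 f 0.006 a -0.085 n 4579
[ 0.84815278 13.48503736]
115.92564 [548.7043884   91.0129919  215.26470654]
120.09745 [549.72386274  98.68510183 210.25128086]
120.324265 [556.99635076  79.55716478 209.10355663]
126.52436 [559.67732223  90.39925176 201.37065514]
```

With the mask loosened, the circle fit works: lever f=0.006, a=-0.085, still centred in the lane. Pushing on.

Emit:
play_rows(
  targets=[
    {"slide": [6,0,0],"turn": [0,0,0],"hand": 0},
    {"slide": [6,0,0],"turn": [0,0,0],"hand": 0},
    {"slide": [6,0,0],"turn": [0,0,0],"hand": 0},
    {"slide": [6,0,0],"turn": [0,0,0],"hand": 0},
    {"slide": [0,0,0],"turn": [0,0,0],"hand": 0},
  ],
)

```text
clock: 7.48
eef_pos: [539.1, 94.5, 178.3]
tool_rot: [-3.142, -0.001, -1.376]
force: [0.4, 1.2, 0.3]
width: 0.1
```

```bash
python3 -c "
from h import *
show();wk('w7')"
```

```text
t 7.475 g [ 1.2 23.4] z 178.3 rot [-3.142e+00 -1.000e-03 -1.376e+00] F [0.6 1.1 0.3] w 0.1
WRIST knob px [359.8 282.6  48.7] g [ 1.5 -9.4] z 199.7 f 0.009 a 0.055 n 4500
```

Emit:
play_rows(
  targets=[
    {"slide": [6,0,0],"turn": [0,0,0],"hand": 0},
    {"slide": [6,0,0],"turn": [0,0,0],"hand": 0},
    {"slide": [6,0,0],"turn": [0,0,0],"hand": 0},
    {"slide": [6,0,0],"turn": [0,0,0],"hand": 0},
    {"slide": [0,0,0],"turn": [0,0,0],"hand": 0},
  ],
)

```text
clock: 8.15
eef_pos: [543.6, 71.1, 178.1]
tool_rot: [3.141, -0.001, -1.376]
force: [-0.2, 0.8, -0.5]
width: -0.2
```

```bash
python3 -c "
from h import *
show();wk('w8')"
```

```text
t 8.15 g [ 1.  -0.5] z 178.1 rot [ 3.141e+00 -1.000e-03 -1.376e+00] F [-0.   0.8 -0.5] w -0.2
WRIST knob px [357.7 280.1  49. ] g [  0.9 -33.1] z 196.7 f 0.005 a 0.196 n 4645
```

View pics/w8.png

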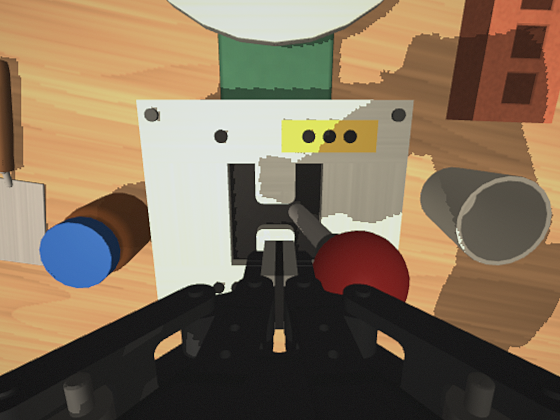

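The knob (358,280) is held by the fingers' right side. The stem is at the lane's right part and the cup is clear. About 15 mm remain.

Emit:
play_rows(
  targets=[
    {"slide": [5,0,0],"turn": [0,0,0],"hand": 0},
    {"slide": [5,0,0],"turn": [0,0,0],"hand": 0},
    {"slide": [4,0,0],"turn": [0,0,0],"hand": 0},
    {"slide": [0,0,0],"turn": [0,0,0],"hand": 0},
  ],
)

```text
clock: 8.7
eef_pos: [546.4, 57.7, 178.3]
tool_rot: [3.142, -0.0, -1.376]
force: [-0.6, 0.1, -0.8]
width: -0.4
```

```bash
python3 -c "
from h import *
show();wk('w9')"
```

```text
t 8.7 g [  1.2 -14.1] z 178.3 rot [ 3.142 -0.    -1.376] F [-0.6  0.2 -0.8] w -0.4
WRIST knob px [355.1 276.8  48.1] g [  0.8 -46.5] z 193.5 f 0.004 a 0.277 n 4681
```

View pics/w9.png

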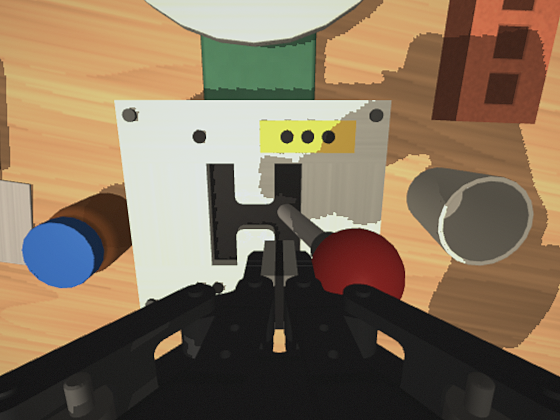

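The stem meets the gate in line with the right leg. I'll add 1.5 mm, then go back and round to behind the knob.

Emit:
play_rows(
  targets=[
    {"slide": [1.5,0,0],"turn": [0,0,0],"hand": 0},
    {"slide": [0,0,0],"turn": [0,0,0],"hand": 0},
    {"slide": [-10,0,0],"turn": [0,0,0],"hand": 0},
    {"slide": [-15,0,0],"turn": [0,0,0],"hand": 0},
    {"slide": [0,0,0],"turn": [0,0,0],"hand": 0},
  ],
)

```text
clock: 9.38
eef_pos: [541.5, 83.7, 178.5]
tool_rot: [-3.141, 0.001, -1.372]
force: [-0.7, 0.1, 0.3]
width: -0.3
```

Emit:
play_rows(
  targets=[
    {"slide": [0,35,0],"turn": [0,0,0],"hand": 0},
    {"slide": [0,35,0],"turn": [0,0,0],"hand": 0},
    {"slide": [30,0,0],"turn": [0,0,0],"hand": 0},
    {"slide": [28,0,0],"turn": [0,0,0],"hand": 0},
    {"slide": [0,0,0],"turn": [0,0,0],"hand": 0},
  ],
)

```text
clock: 10.0
eef_pos: [484.8, 8.4, 178.5]
tool_rot: [-3.141, -0.001, -1.379]
force: [0.4, 1.1, -0.5]
width: 0.1
```

```bash
python3 -c "
from h import *
show();wk('w10');show()"
```

```text
t 10.0 g [-68.9 -50.4] z 178.5 rot [-3.141e+00 -1.000e-03 -1.379e+00] F [ 0.6  0.9 -0.5] w 0.1
WRIST knob px [269.7  99.2  52.7] g [  2.7 -47.4] z 193.2 f 0.016 a 0.282 n 9294
t 10.05 g [-68.8 -48.7] z 178.4 rot [-3.141 -0.    -1.377] F [ 0.3  0.4 -0.3] w 0.3
```

View pics/w10.png

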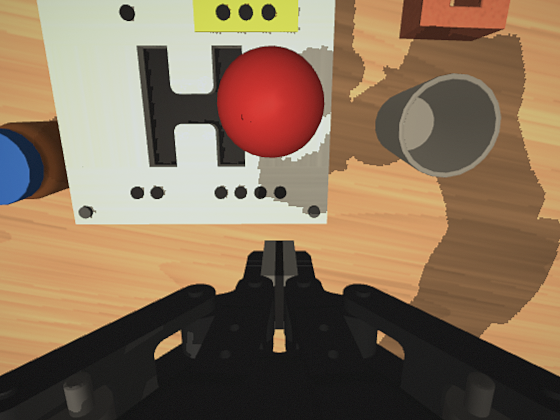

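The knob (270,100) stayed put, and the fingers are right behind it. Pushing forward.

Emit:
play_rows(
  targets=[
    {"slide": [0,-20,0],"turn": [0,0,0],"hand": 0},
    {"slide": [0,-10,0],"turn": [0,0,0],"hand": 0},
    {"slide": [0,-6,0],"turn": [0,0,0],"hand": 0},
    {"slide": [0,-6,0],"turn": [0,0,0],"hand": 0},
    {"slide": [0,-6,0],"turn": [0,0,0],"hand": 0},
  ],
)

```text
clock: 10.68
eef_pos: [530.7, 20.1, 178.2]
tool_rot: [3.14, 0.0, -1.375]
force: [-1.5, -0.3, 1.0]
width: 0.1
```

```bash
python3 -c "
from h import *
show();wk('w11');show()"
```

```text
t 10.675 g [-21.5 -47.9] z 178.2 rot [ 3.14   0.    -1.375] F [-1.5  0.   1. ] w 0.1
WRIST knob px [277.9 207.6  49.2] g [  8.6 -47.5] z 193.0 f 0.051 a 0.284 n 7527
t 10.725 g [-20.3 -47.9] z 178.3 rot [ 3.141  0.    -1.375] F [0.4 0.7 0.1] w -0.2
```

View pics/w11.png

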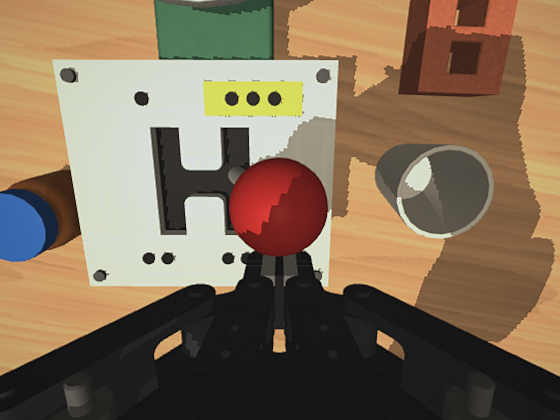

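The lever is moving into the third leg. I'll continue, lowering slightly as the knob drops.

Emit:
play_rows(
  targets=[
    {"slide": [0,-5,0.5],"turn": [0,0,0],"hand": 0},
    {"slide": [0,-5,0.5],"turn": [0,0,0],"hand": 0},
    {"slide": [0,-5,1],"turn": [0,0,0],"hand": 0},
    {"slide": [0,-5,1],"turn": [0,0,0],"hand": 0},
    {"slide": [0,-5,1],"turn": [0,0,0],"hand": 0},
  ],
)

```text
clock: 11.35
eef_pos: [556.4, 25.2, 174.2]
tool_rot: [-3.142, 0.0, -1.375]
force: [-1.0, -0.3, 0.6]
width: -0.0
```

Emit:
play_rows(
  targets=[
    {"slide": [0,-5,1],"turn": [0,0,0],"hand": 0},
    {"slide": [0,-5,1],"turn": [0,0,0],"hand": 0},
    {"slide": [0,-4,1],"turn": [0,0,0],"hand": 0},
    {"slide": [0,0,0],"turn": [0,0,0],"hand": 0},
  ],
)

```text
clock: 11.85
eef_pos: [570.1, 28.0, 171.2]
tool_rot: [-3.141, 0.0, -1.375]
force: [-0.7, -0.1, -0.6]
width: 0.3
```

```bash
python3 -c "
from h import *
show();wk('w12');show()"
```

```text
t 11.85 g [ 18.6 -47.9] z 171.2 rot [-3.141  0.    -1.375] F [-0.7  0.  -0.6] w 0.3
WRIST knob px [273.1 205.2  48.6] g [ 49.8 -45.6] z 186.0 f 0.297 a 0.284 n 7554
t 11.9 g [ 18.5 -47.9] z 171.2 rot [-3.141  0.    -1.375] F [-0.3  0.7  0.4] w -0.1
```

View pics/w12.png

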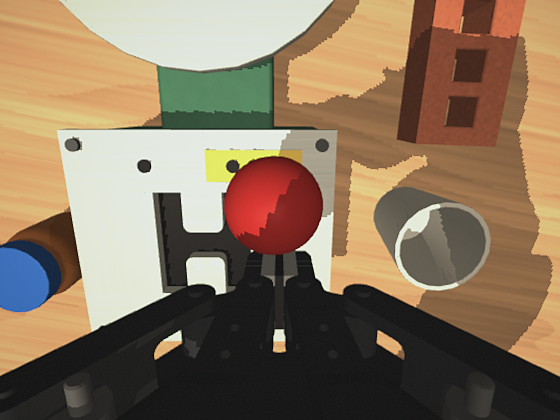

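Emit:
play_rows(
  targets=[
    {"slide": [0,-4,0.5],"turn": [0,0,0],"hand": 0},
    {"slide": [0,-4,0.5],"turn": [0,0,0],"hand": 0},
    {"slide": [0,-3,0],"turn": [0,0,0],"hand": 0},
    {"slide": [0,0,0],"turn": [0,0,0],"hand": 0},
  ],
)

```text
clock: 12.4
eef_pos: [580.7, 29.9, 170.2]
tool_rot: [3.142, -0.0, -1.375]
force: [-1.7, -0.4, -1.1]
width: 0.0
```

```bash
python3 -c "
from h import *
show();wk();show()"
```

```text
t 12.4 g [ 29.4 -48.1] z 170.2 rot [ 3.142 -0.    -1.375] F [-1.7 -0.  -1.1] w 0.0
WRIST knob px [270.2 204.7  48. ] g [ 60.  -44.6] z 182.7 f 0.361 a 0.284 n 7277
t 12.45 g [ 29.4 -48.1] z 170.3 rot [-3.141 -0.    -1.375] F [-1.6 -0.3 -0.9] w -0.2
```

Emit:
play_rows(
  targets=[
    {"slide": [0,-1.5,0],"turn": [0,0,0],"hand": 0},
    {"slide": [0,-1,0],"turn": [0,0,0],"hand": 0},
    {"slide": [0,0,0],"turn": [0,0,0],"hand": 0},
  ],
)

```text
clock: 12.82
eef_pos: [583.0, 30.3, 170.3]
tool_rot: [-3.141, -0.0, -1.375]
force: [-1.8, -0.2, -1.4]
width: -0.2
```

Emit:
play_rows(
  targets=[
    {"slide": [0,-1,0],"turn": [0,0,0],"hand": 0},
    {"slide": [0,0,0],"turn": [0,0,0],"hand": 0},
  ],
)

```text
clock: 13.08
eef_pos: [584.0, 30.6, 170.3]
tool_rot: [-3.142, -0.0, -1.375]
force: [-2.1, -0.7, -1.0]
width: -0.2
```

```bash
python3 -c "
from h import *
show();wk();show()"
```

```text
t 13.075 g [ 32.8 -48.1] z 170.3 rot [-3.142 -0.    -1.375] F [-2.2 -0.2 -1. ] w -0.2
WRIST knob px [269.6 203.8  47.2] g [ 63.4 -44.3] z 181.4 f 0.382 a 0.284 n 7108
t 13.125 g [ 32.8 -48.1] z 170.3 rot [-3.141 -0.    -1.375] F [-1.6  0.6 -1.8] w 0.2
```

f reads 0.38, but the force hasn't risen yet. I'll creep forward until the stop is felt.

Emit:
play_rows(
  targets=[
    {"slide": [0,-0.8,0],"turn": [0,0,0],"hand": 0},
    {"slide": [0,0,0],"turn": [0,0,0],"hand": 0},
  ],
)

```text
clock: 13.38
eef_pos: [584.7, 30.7, 170.3]
tool_rot: [3.142, -0.0, -1.375]
force: [-2.2, 0.8, -1.5]
width: 0.4
```

Emit:
play_rows(
  targets=[
    {"slide": [0,-0.8,0],"turn": [0,0,0],"hand": 0},
    {"slide": [0,0,0],"turn": [0,0,0],"hand": 0},
  ],
)

```text
clock: 13.62
eef_pos: [585.3, 30.8, 170.2]
tool_rot: [3.141, -0.0, -1.375]
force: [-2.1, -1.0, -1.1]
width: -0.1
```

```bash
python3 -c "
from h import *
show();wk();show()"
```

```text
t 13.625 g [ 34.1 -48. ] z 170.2 rot [ 3.141 -0.    -1.375] F [-2.3 -0.6 -1.1] w -0.1
WRIST knob px [269.4 204.9  47.2] g [ 64.2 -44.1] z 181.1 f 0.387 a 0.284 n 7076
t 13.675 g [ 34.1 -48. ] z 170.2 rot [ 3.141  0.    -1.375] F [-2.4 -0.2 -2.6] w 0.1
```

Emit:
play_rows(
  targets=[
    {"slide": [0,-1,0],"turn": [0,0,0],"hand": 0},
    {"slide": [0,0,0],"turn": [0,0,0],"hand": 0},
  ],
)

```text
clock: 13.92
eef_pos: [586.0, 31.1, 170.0]
tool_rot: [3.14, 0.0, -1.375]
force: [-3.8, 0.1, -2.4]
width: -0.3
```

```bash
python3 -c "
from h import *
show();wk();show()"
```

```text
t 13.925 g [ 34.8 -47.9] z 170.0 rot [ 3.14   0.    -1.375] F [-3.7  0.8 -2.4] w -0.3
WRIST knob px [269.6 205.9  47.2] g [ 64.5 -44.1] z 181.0 f 0.389 a 0.284 n 7068
t 13.975 g [ 34.8 -47.9] z 170.1 rot [ 3.14   0.    -1.375] F [-3.6  0.9 -2.1] w 0.0
```

Emit:
play_rows(
  targets=[
    {"slide": [0,-1,0],"turn": [0,0,0],"hand": 0},
    {"slide": [0,0,0],"turn": [0,0,0],"hand": 0},
  ],
)

```text
clock: 14.22
eef_pos: [586.8, 31.3, 170.0]
tool_rot: [3.14, 0.0, -1.375]
force: [-4.2, -1.0, -3.5]
width: -0.4
```

```bash
python3 -c "
from h import *
show();wk('w13');show()"
```

```text
t 14.225 g [ 35.6 -47.9] z 170.0 rot [ 3.14   0.    -1.375] F [-4.3 -0.1 -3.5] w -0.4
WRIST knob px [269.4 206.6  47. ] g [ 65. -44.] z 180.8 f 0.392 a 0.284 n 7051
t 14.275 g [ 35.6 -47.9] z 169.9 rot [ 3.14   0.    -1.375] F [-6.3  0.9 -5. ] w -0.3
```

View pics/w13.png

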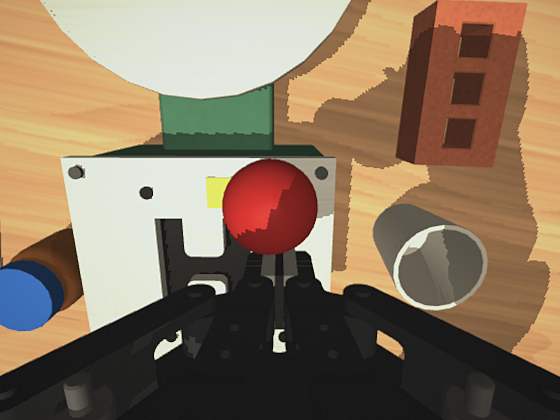

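The force has risen well above friction (about 6 N) and f is at its limit, so the lever is against the stop. Backing away, straight back first, then up and clear.

Emit:
play_rows(
  targets=[
    {"slide": [0,15,0],"turn": [0,0,0],"hand": 0},
    {"slide": [0,30,0],"turn": [0,0,0],"hand": 0},
    {"slide": [0,35,-20],"turn": [0,0,0],"hand": 0},
    {"slide": [0,20,-45],"turn": [0,0,0],"hand": 0},
    {"slide": [0,0,0],"turn": [0,0,0],"hand": 0},
  ],
)

```text
clock: 14.9
eef_pos: [493.1, 11.9, 239.6]
tool_rot: [-3.129, -0.002, -1.376]
force: [0.5, 0.1, -0.3]
width: -0.0
```

```bash
python3 -c "
from h import *
show();wk('w14');show()"
```

```text
t 14.9 g [-60.1 -48.6] z 239.6 rot [-3.129e+00 -2.000e-03 -1.376e+00] F [ 0.5 -0.  -0.3] w -0.0
WRIST knob px [270.1  31.   38.3] g [ 50.  -44.1] z 186.4 f 0.299 a 0.275 n 2582
t 14.95 g [-60.5 -48.4] z 238.0 rot [-3.132e+00 -1.000e-03 -1.375e+00] F [ 0.3 -0.7 -0.4] w -0.0
```

Emit:
play_rows(
  targets=[
    {"slide": [50,10,0],"turn": [0,0,0],"hand": 0},
    {"slide": [50,10,0],"turn": [0,0,0],"hand": 0},
    {"slide": [50,10,0],"turn": [0,0,0],"hand": 0},
    {"slide": [50,10,0],"turn": [0,0,0],"hand": 0},
    {"slide": [50,10,0],"turn": [0,0,0],"hand": 0},
  ],
)

```text
clock: 15.58
eef_pos: [490.6, -245.2, 234.9]
tool_rot: [-3.139, -0.001, -1.375]
force: [1.1, 0.4, -0.1]
width: 0.1
```

Emit:
play_rows(
  targets=[
    {"slide": [40,10,0],"turn": [0,0,0],"hand": 0},
    {"slide": [30,10,0],"turn": [0,0,0],"hand": 0},
    {"slide": [0,0,0],"turn": [0,0,0],"hand": 0},
    {"slide": [0,0,0],"turn": [0,0,0],"hand": 0},
  ],
)

```text
clock: 16.08
eef_pos: [484.0, -315.0, 234.7]
tool_rot: [-3.141, 0.0, -1.374]
force: [-0.3, 0.3, -0.0]
width: 0.0
```

```bash
python3 -c "
from h import *
show();knob('t9')
W0=np.load('top0.npy')
p,d=get_image('top');cv2.imwrite('pics/t9f.png',p)
p,d=get_image('scene');cv2.imwrite('pics/s9.png',p)"
```

```text
t 16.075 g [-132.8 -367.5] z 234.7 rot [-3.141  0.    -1.374] F [-0.3  0.4 -0. ] w 0.0
knob g [ 64.7 -45.5] z 180.5 f 0.39 a 0.294 r 9.6 n 275
```

View pics/t9f.png

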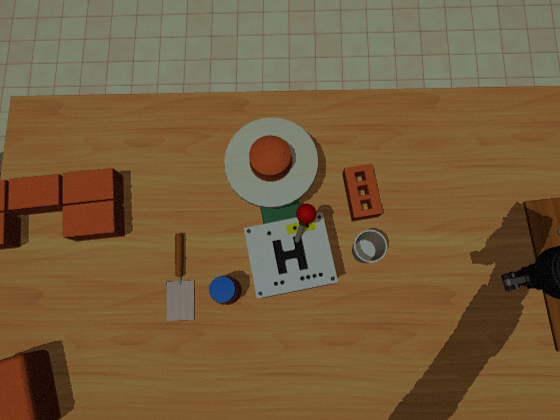

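View pics/w14.png

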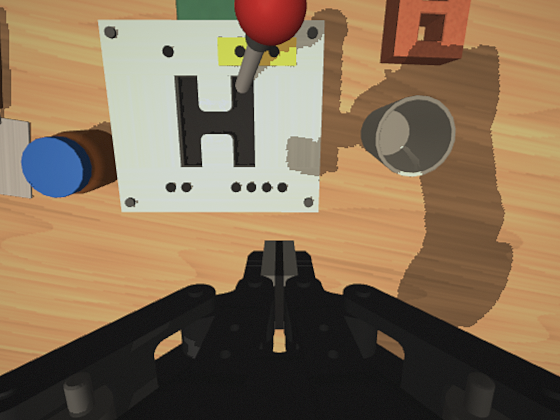

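The top view has the knob at (306,213), f≈0.39, with the stem at the third slot's far end. The jar, cup, brick and spatula sit at the same pixels as at the start. The odd 0.299 wrist reading came from the ball being cut off by the picture's edge.

```bash
python3 -c "
from h import *
a=cv2.imread('pics/top0.png').astype(int);b=cv2.imread('pics/t9f.png').astype(int)
for n,r in dict(jar=(205,245,270,310),cup=(352,390,228,266),brick=(340,386,160,222),spat=(163,200,230,322)).items(): print(n,abs(a-b)[r[2]:r[3],r[0]:r[1]].mean().round(2))
print(finish_job())"
```

```text
jar 2.81
cup 2.3
brick 2.89
spat 2.35
the job is handed in; nothing more can be done
None
```

The lever is in third, against its forward stop, and the hand is well clear. The job was handed in at about 16 s of the 53 s allowed.

- **The moves:** I pushed the knob with closed fingers only. First it went forward from second into the cross lane, then right along the lane, then forward from behind into third.
- **Fourth slot:** in the wrist-camera readings during the right push, the fore tilt stayed near 0 (about 0.00 to +0.01 rad). It never dipped toward fourth.
- **Force:** I stopped pushing when the resistance rose to about 6 to 8 N, against about 2 N of friction before that.
- **Last checks:** with the hand away, the top camera gave `lever_fore` ≈ 0.39 and `lever_across` ≈ 0.29. The fore stop is 0.381, so that agrees within the camera's accuracy. The cup, jar, brick and spatula look unmoved in before-and-after pictures.
- **Checks that disagreed:** one wrist reading after I backed off gave `lever_fore` = 0.30. The knob was cut off by the picture's edge there, and the full top view contradicts it. Early in the right push, two wrist readings gave `lever_fore` of 0.05 to 0.07. That was a poor colour mask; once I fixed it, the same spot read 0.006.

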